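Clip the burnisher into its case and close the cover gently

TASK

Put the double-ended burnisher away in its case: press it level down into the two fork clips until it snaps in under the sprung jaw and sits fully home. Then bring the standing cover down by its front bar and set it gently onto the rim of the case, fully shut, without letting it drop. Leave the glue jar, the hammer and the sandal where they are.

Things in the scene. Friction and masses are not known exactly. Their poses are not given: they have to be found in the camera images.
- burnisher: Double-ended leather burnisher lying loose on the bench: a square wooden grip in the middle (22 x 22 mm section, 70 mm long) with a round steel rod (14 mm diameter, 55 mm long) coaxial out of each end; 180 mm overall, 120 g, both ends alike. Origin: centre of the underside of the grip. y axis along its length, z up.
- burnisher_mid (a point): Centre of the burnisher (middle of the wooden grip, on the axis of the rods), 11 mm above burnisher.
- case: Grey steel tool case fixed to the bench, 160 mm (its x) by 236 mm (its y), 80 mm high, walls and floor 6 mm, open on top. Origin: centre of its underside. The cover is hinged along its +x rim; the -x side is the front. Two fork clips inside, at y = -55 and +55 mm, hold the burnisher along the case's y, with room for fingers between. A grey stone 12 mm thick lies on the floor at x = 35 to 65 mm.
- seat (a point): Where the burnisher's middle is when it sits home in both forks: centre of the case, 46 mm above the bench; axes as case. Each fork is 12 mm thick along y, its slot 18 mm wide in x, its saddle 39 mm above the bench; a fixed prong on the -x side (flared at the top, to 76 mm height) and the sprung jaw on the +x side.
- jaw (a joint): Sprung jaw of the clips: two steel noses on one bail, hinged low on the +x side of the slot, axis along the case's y. 0 = closed: noses reach over the slot at 54 to 58 mm height, with a sloping lead-in above (top 78 mm). Grows (rad) as they are pushed to +x, about 0.12 while the rod passes; springs back by itself. Pushing the burnisher past takes about 5 to 15 N.
- cover (a joint): Cover's angle (rad): 0 = shut on the rim, 1.57 = upright; stands open, leaning back, at 1.75 to 2.05; stop at 2.1. Grey plate 160 x 236 x 8 mm, 0.4 kg with its bar. The hinge is a little stiff: it stays where left near upright, but falls shut if let go less than about 50 degrees above level.
- cover_hinge (a point): Middle of the cover's hinge line, at x = +80 mm of the case, 84 mm above the bench. Its axes turn with the cover: y along the hinge; -x towards the cover's bar.
- cover_bar (a point): Middle of the round steel bar (12 mm diameter, 112 mm long, parallel to the hinge) carried on two arms 45 mm off the cover's free edge; 205 mm from the hinge line, in the plane of the cover. When shut it is 84 mm above the bench, 125 mm in front of the case's centre.
- glue_jar: Bystander: closed amber glue jar, 70 mm diameter, 95 mm high. Origin: centre of its underside.
- hammer: Bystander: hammer, 280 mm long, lying on the bench along its x.
- sandal: Bystander: black platform sandal, 250 mm long (its x), 92 mm wide, 78 mm high. Origin: centre of its underside.
Mind the look-alikes: they are no part of the job. Of the things that look like the burnisher, the smaller one is meant.

How it is judged:
By the outcome, as a careful person would: the job done as asked, in the order asked, and still so for the second after the job is handed in, with the robot touching nothing.
It also fails if it takes over 58 s, if anything falls off the work surface, if the arm or the gripper's body presses on something with over 40 N, if the wrist force passes 120 N, or if a joint passes its speed limit or range.

ROBOT

A 7-joint arm with a two-finger parallel gripper is mounted at the origin on the work surface. World frame = base frame: x ahead of the robot, y to its left, z up, the work surface at z = 0. Lengths are in m, angles in rad, forces in N, time in s.
With the tool pointing down it reaches from about 0.425 to 0.975 m from the base axis. Payload 16.7 kg.
Tool frame: the origin (TCP) lies at the very end of the fingers, on their centre line; the grasp point (between the pads) lies 19 mm behind it; z points along the fingers, y is the line along which they close (so a half turn about z gives the same grasp; the last joint's range is limited). The gripper opens to 85 mm and grips with 20 to 120 N. Pads are 22 mm wide; open, the fingers measure 114 mm over their backs; the gripper's body (76 mm by 85 mm) begins 54 mm behind the grasp point. The pads swing forward as they close: fully open they stand 13 mm farther back than shut.
Start: joints at [1.165, 0.426, 0.074, 1.606, -0.034, 1.111, -0.067], TCP at [0.171, -0.653, 0.231] pointing down, gripper open.
Joint ranges: [-2.85, 2.85], [-0.5, 2.14], [-1.23, 1.37], [0.21, 2.46], [-1.02, 4.16], [0.16, 2.05], [-2.73, 2.73]. Speed limits (rad/s): [1.89, 1.89, 2.39, 2.39, 3.01, 3.01, 3.01].

INTERFACE

Orientations are given as a rotation vector (axis times angle).
In Python, from station import robot, imaging gives the robot as it stands. The module is installed in compiled form; this text tells all that it offers.
- The arm moves only by the tool send_rows, never from a script. Its argument "plan" is a list of rows, each a list of 7 numbers: the closure, from -1 (fully open) to 1 (shut), then the shift along the tool's x, y, z normalised to -1 to 1, where 1 is 0.03 m, then the turn, a rotation vector about the tool's x, y, z normalised to -1 to 1, where 1 is 6 degrees. A call has 1 to 5 rows; each row shifts and turns the commanded pose from where the row before left it, along the tool's axes as they then stand; what a row does not reach is not made up. A row lasts 1/8 s, in which the tool goes at most 62.5 mm and 10.7 degrees, less where a joint would pass 70% of its speed; a pose out of reach is approached as far as the arm can. A call with a number of a shift or a turn outside -1 to 1 is refused whole. A call with a gripper value outside its range is refused whole. The fingers move at their own pace and stop on an object; the grip force is fixed at half the most. Time passes only in rows, so rows that do not move let the fingers close. It gives the time, the measured TCP pose, the force, the opening and the grip force at its end, in the units of the state.
- robot.state(): the state, without advancing time (a new reading comes with each control period).
- imaging.capture(name): name is "scene" or "top"; returns a dict with "frame" (384x512x3 uint8, red, green, blue), "fx", "fy", "cx", "cy" (pixels), "D" ([k1, k2, p1, p2, k3] as OpenCV has them; the pictures are not rectified), "xyz" and "rotation" of the camera in the world. Camera axes: x right, y down, z forward; pixel columns grow to the right and rows downward; lengths in m; the calibration is good to about 2 mm. A picture is of the moment at which its call begins. There is no depth.
- robot.hand_in(): hands the job in; it is judged then, once.
The state is a dict: "time_s": time; "q": joint angles; "joint_velocities": joint speeds; "joint_efforts": joint torques, N m; "tcp_pos": TCP position; "orientation": TCP orientation; "force": force on the tool from outside, world axes, zero at the start; "wrist_torque": the same for the moment, N m; "width": finger opening in m; "gripper_force": force on a finger pad.
Only numpy, scipy, OpenCV 4.12 (cv2) and the standard library are available. Lean on these libraries where they do the work, as an engineer would, in place of code of your own. Each camera call takes 0.05 s, during which the arm holds its last target. There are 200 camera calls.

## Working session

There is one attempt and no reset: what is moved stays moved. The work goes in short steps, Python scripts to look and compute and a tool call to move; the robot and the scene stay as the last step left them, time stands still between calls to the robot, and variables do not carry over. Pictures are saved under pics/ and viewed, at most 10 in all, crops included, and the job is handed in when it is done.

Besides the shell and the picture viewer there is one more tool, called by a JSON object that holds its "name" and its "arguments". send_rows: Moves the arm, as the interface text tells. Its arguments: {"type":"object","properties":{"plan":{"type":"array"}},"required":["plan"]}

```bash
mkdir -p pics; python3 - <<'E'
from station import robot, imaging
import cv2,pickle
for n in("scene","top"):
    c=imaging.capture(n); pickle.dump(c,open(n+".pkl","wb"))
    cv2.imwrite(f"pics/{n}0.png",c["frame"][:,:,::-1]); print(n,c["fx"],c["cx"],c["cy"],c["D"],c["xyz"],c["rotation"])
s=robot.state();print(s)
E
```

```text
scene 419.0517595412938 262.4661740450617 187.69421781730406 [-0.01738737  0.          0.          0.          0.        ] [1.09540704 0.39754336 1.21076287] [-1.35185264 -2.42482574  0.71301222]
top 445.9070805864254 255.31363158424338 190.2858674528598 [-0.0980867  0.         0.         0.         0.       ] [0.2036125  0.0222544  1.71436748] [-2.1564327   2.11153346 -0.21200605]
{'time_s': 0.1, 'q': array([ 1.16448956,  0.42665362,  0.07383772,  1.60655593, -0.03408274,
        1.1108193 , -0.06707672]), 'joint_velocities': array([-0.00122572, -0.0006916 ,  0.00040995, -0.00165117, -0.00087597,
        0.00042073,  0.00056175]), 'joint_efforts': array([ 1.04835266e-02, -9.51526737e+01,  3.77302229e+00, -4.64399207e+01,
        1.98572211e-02,  6.49472946e-03, -1.24903505e-05]), 'tcp_pos': array([ 0.17132645, -0.6525004 ,  0.23068504]), 'orientation': array([-3.11458392e+00, -4.02155944e-01,  3.77233458e-04]), 'force': array([-1.21382026, -0.21319933,  0.02231257]), 'wrist_torque': array([-0.01329689,  0.01036194, -0.00426121]), 'gripper_force': 0.0, 'width': 0.08540307734033917}
```

View pics/scene0.png

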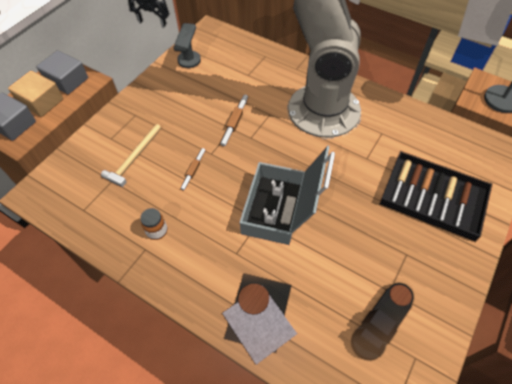

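View pics/top0.png

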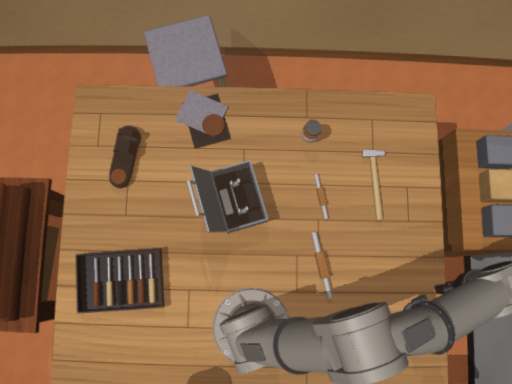

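Scene shows the burnisher candidates: small one at (193,169) [top (322,197)], large one at (235,120) [top (322,265)], and tray tools at scene (435,195). I choose the small one. The case is at scene (275,205), with the cover leaning back on the right. Close crops next.

```bash
python3 - <<'E'
import cv2,pickle
a=pickle.load(open("scene.pkl","rb"))["frame"][:,:,::-1];b=pickle.load(open("top.pkl","rb"))["frame"][:,:,::-1]
cv2.imwrite("pics/s1.png",cv2.resize(a[140:250,175:335],None,fx=5,fy=5,interpolation=cv2.INTER_CUBIC))
cv2.imwrite("pics/t1.png",cv2.resize(b[150:250,180:340],None,fx=5,fy=5,interpolation=cv2.INTER_CUBIC))
E
```

```text
(no output)
```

View pics/s1.png

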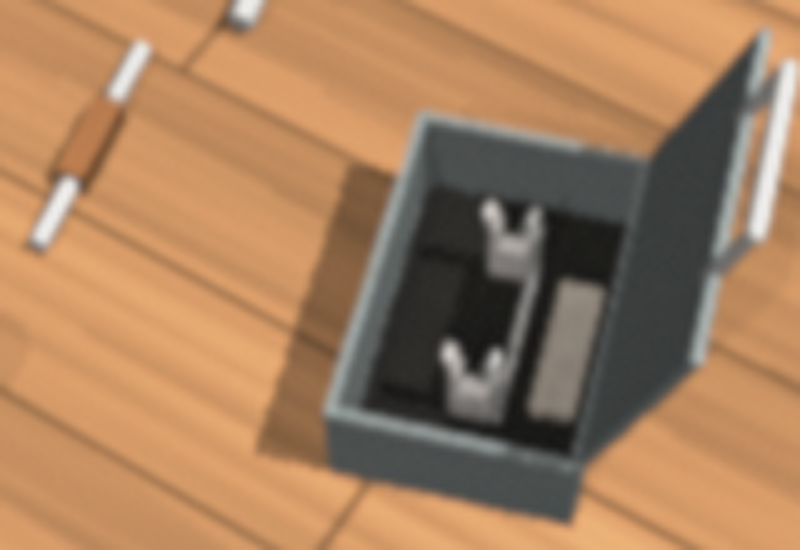

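View pics/t1.png

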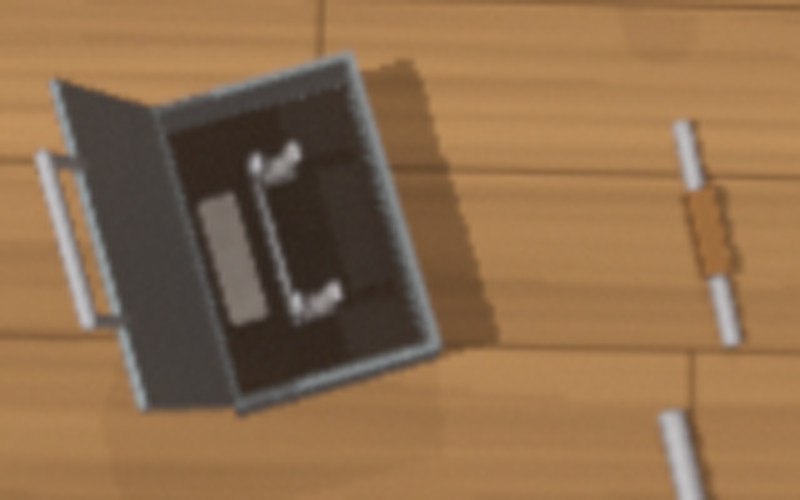

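Scene crop: burnisher with ends (142,45) and (38,247), a small one with a short grip, which confirms the choice. Case rim corners are at (328,412), (420,113), (578,466), and bar ends at (788,65), (758,238). Top crop: rim (350,55), (438,350), (240,413), (157,107); bar (42,152), (90,325); burnisher (683,122) to (733,345).

```bash
cat > h.py <<'E'
import cv2,pickle,numpy as np
from scipy.optimize import least_squares
from scipy.spatial.transform import Rotation as R
C={n:pickle.load(open(n+".pkl","rb")) for n in("scene","top")}
OFF={"scene":(175,140),"top":(180,150)}
def proj(n,P):
    c=C[n];Rc=R.from_rotvec(c["rotation"]).as_matrix().T
    K=np.array([[c["fx"],0,c["cx"]],[0,c["fy"],c["cy"]],[0,0,1]])
    return cv2.projectPoints(np.array(P,float),cv2.Rodrigues(Rc)[0],-Rc@c["xyz"],K,c["D"])[0][:,0]
def px(n,l,s=5): return (np.array(l,float)+.5)/s-.5+OFF[n]
def case_w(p,P):
    c,s=np.cos(p[2]),np.sin(p[2]);P=np.array(P,float)
    return np.c_[p[0]+c*P[:,0]-s*P[:,1],p[1]+s*P[:,0]+c*P[:,1],P[:,2]]
def cov(th,r,y): return [.08-r*np.cos(th),y,.084+r*np.sin(th)]
E
python3 - <<'E'
from h import *
ob={"top":px("top",[(350,55),(438,350),(240,413),(157,107),(42,152),(90,325),(55,80),(145,408)]),
"scene":px("scene",[(328,412),(420,113),(578,466),(758,238),(788,65),(697,362),(765,33)])}
def mod(p):
    t=p[3]
    return {"top":case_w(p,[(-.08,-.118,.08),(-.08,.118,.08),(.08,.118,.08),(.08,-.118,.08),cov(t,.205,-.056),cov(t,.205,.056),cov(t,.16,-.118),cov(t,.16,.118)]),
    "scene":case_w(p,[(-.08,-.118,.08),(-.08,.118,.08),(.08,-.118,.08),cov(t,.205,-.056),cov(t,.205,.056),cov(t,.16,-.118),cov(t,.16,.118)])}
f=lambda p:np.concatenate([(proj(n,mod(p)[n])-ob[n]).ravel() for n in ob])
r=least_squares(f,[.45,.05,1.57,1.9],loss="soft_l1");print("case",r.x,np.round(f(r.x).reshape(-1,2),1).tolist())
ob2={"top":px("top",[(683,122),(733,345)]),"scene":px("scene",[(142,45),(38,247)])}
def m2(p):
    d=.09*np.array([np.cos(p[2]),np.sin(p[2]),0]);c=np.array([p[0],p[1],.011])
    return {"top":[c+d,c-d],"scene":[c-d,c+d]}
g=lambda p:np.concatenate([(proj(n,m2(p)[n])-ob2[n]).ravel() for n in ob2])
q=least_squares(g,[.45,-.2,0.]);print("burn",q.x,np.round(g(q.x).reshape(-1,2),1).tolist())
# wait: bystanders rough positions via z=.04 plane not needed
E
```

```text
case [0.48344124 0.06019289 1.87671297 1.92267805] [[0.5, -0.8], [0.9, -0.1], [-1.3, -0.5], [-1.8, 0.3], [0.5, 1.6], [-0.2, -0.5], [-0.8, 0.1], [-0.4, 1.0], [-1.1, 0.1], [-0.2, -0.7], [0.2, 0.8], [-0.8, -1.2], [-0.1, 0.9], [-0.2, 0.3], [0.6, -1.2]]
burn [ 0.49831147 -0.25982548  0.22340796] [[-0.4, 0.1], [0.1, 0.1], [-0.1, 0.4], [-0.3, -0.4]]
```

{"name": "send_rows", "arguments": {"plan": [[-1,0.9,-0.69,0.1,0,0,0.32],[-1,0.9,-0.69,0.1,0,0,0],[-1,0.9,-0.69,0.1,0,0,0],[-1,0.9,-0.69,0.1,0,0,0],[-1,0.9,-0.69,0.1,0,0,0]]}}

```text
time_s: 0.72
tcp_pos: [0.2798, -0.5202, 0.216]
orientation: [-3.122, -0.35, 0.0]
force: [0.7, -0.6, 0.0]
width: 0.0852
gripper_force: 0.0
```

{"name": "send_rows", "arguments": {"plan": [[-1,0.9,-0.69,0.2,0,0,0],[-1,0.9,-0.69,0.2,0,0,0],[-1,0.9,-0.69,0.2,0,0,0],[-1,0.9,-0.69,0.2,0,0,0],[-1,0.9,-0.69,0.2,0,0,0]]}}

```text
time_s: 1.35
tcp_pos: [0.3885, -0.3895, 0.1859]
orientation: [-3.122, -0.35, 0.0]
force: [0.7, -0.4, 0.1]
width: 0.0857
gripper_force: 0.0
```

{"name": "send_rows", "arguments": {"plan": [[-1,0.9,-0.69,0.5,0,0,0],[-1,0.9,-0.69,0.5,0,0,0],[-1,0.9,-0.69,0.5,0,0,0],[-1,0.9,-0.69,0.5,0,0,0],[0,0,0,0,0,0,0]]}}

```text
time_s: 1.98
tcp_pos: [0.4759, -0.2831, 0.125]
orientation: [-3.119, -0.356, 0.002]
force: [-0.8, -0.9, 0.0]
width: 0.0696
gripper_force: 0.0
```

{"name": "send_rows", "arguments": {"plan": [[0,0.45,-0.29,0.5,0,0,0],[0,0.44,-0.29,0.5,0,0,0],[0,0,0,0,0,0,0]]}}

```text
time_s: 2.35
tcp_pos: [0.4973, -0.2615, 0.0947]
orientation: [-3.12, -0.352, 0.003]
force: [0.0, -0.2, -0.5]
width: 0.0424
gripper_force: 0.0
```

```bash
python3 - <<'E'
from station import robot, imaging
import cv2
s=robot.state();print(s["tcp_pos"],s["width"])
a=imaging.capture("scene")["frame"][:,:,::-1];b=imaging.capture("top")["frame"][:,:,::-1]
f=lambda i,x,y:cv2.resize(i[y:y+100,x:x+80],None,fx=5,fy=5,interpolation=cv2.INTER_CUBIC)
cv2.imwrite("pics/g1.png",cv2.hconcat([f(a,150,110),f(b,285,150)]))
E
```

```text
[ 0.49728472 -0.26149344  0.0947499 ] 0.0424364788681058
```

View pics/g1.png

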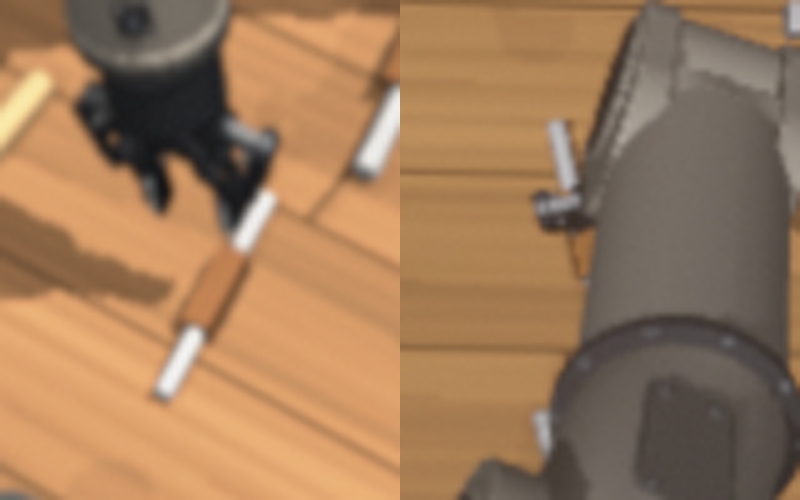

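Open fingers straddle the line of the small burnisher's grip (left panel, grip at (212,295)). I'm descending.

{"name": "send_rows", "arguments": {"plan": [[0,0.03,-0.04,0.8,0,0,0.04],[0,0,0,0.8,0,0,0],[0,0,0,0.8,0,0,0],[0,0,0,0.55,0,0,0],[0,0,0,0,0,0,0]]}}

```text
time_s: 3.08
tcp_pos: [0.4971, -0.2617, 0.0072]
orientation: [-3.122, -0.343, 0.002]
force: [-0.1, 0.9, 0.4]
width: 0.0432
gripper_force: 0.0
```

{"name": "send_rows", "arguments": {"plan": [[1,0,0,0,0,0,0],[1,0,0,0,0,0,0],[1,0,0,0,0,0,0],[1,0,0,0,0,0,0]]}}

```text
time_s: 3.58
tcp_pos: [0.4983, -0.2619, 0.0089]
orientation: [3.122, 0.343, 0.002]
force: [-1.6, -0.3, 7.9]
width: 0.0207
gripper_force: 59.7
```

{"name": "send_rows", "arguments": {"plan": [[1,0,0,-0.5,0,0,0],[1,0,0,-0.9,0,0,0],[1,0,0,-1,0,0,-0.4],[1,0,0,-1,0,0,-0.43],[1,0,0,-0.9,0,0,0]]}}

```text
time_s: 4.2
tcp_pos: [0.4979, -0.2617, 0.1393]
orientation: [3.104, 0.48, 0.002]
force: [-0.1, -0.6, -1.8]
width: 0.0201
gripper_force: 58.8
```

{"name": "send_rows", "arguments": {"plan": [[1,0.23,-0.87,0,0,0,0],[1,0.23,-0.87,0,0,0,0],[1,0.23,-0.87,0,0,0,0],[1,0.23,-0.87,0,0,0,0],[1,0.23,-0.87,0,0,0,0]]}}

```text
time_s: 4.82
tcp_pos: [0.4914, -0.1259, 0.1381]
orientation: [3.104, 0.479, 0.002]
force: [1.1, -0.0, -0.7]
width: 0.0203
gripper_force: 58.9
```

{"name": "send_rows", "arguments": {"plan": [[1,0.23,-0.87,0,0,0,0],[1,0.23,-0.87,0,0,0,0],[1,0.23,-0.87,0,0,0,0],[1,0.23,-0.87,0,0,0,0],[1,0.23,-0.87,0,0,0,0]]}}

```text
time_s: 5.45
tcp_pos: [0.485, 0.0089, 0.138]
orientation: [3.104, 0.479, 0.002]
force: [1.1, -0.0, -1.9]
width: 0.0203
gripper_force: 58.9
```

{"name": "send_rows", "arguments": {"plan": [[1,0.23,-0.87,0.2,0,0,0],[1,0.23,-0.8,0.3,0,0,0],[1,0,0,0,0,0,0]]}}

```text
time_s: 5.82
tcp_pos: [0.4828, 0.0617, 0.1225]
orientation: [-3.104, -0.483, -0.001]
force: [-0.0, -0.2, -0.1]
width: 0.0204
gripper_force: 58.9
```

```bash
python3 - <<'E'
from station import robot, imaging
import cv2,pickle
s=robot.state();print(s["tcp_pos"],s["orientation"],s["force"])
a=imaging.capture("scene");b=imaging.capture("top")
pickle.dump((a,b),open("hold.pkl","wb"))
f=lambda i,x,y:cv2.resize(i["frame"][y:y+100,x:x+80,::-1],None,fx=5,fy=5,interpolation=cv2.INTER_CUBIC)
cv2.imwrite("pics/g2.png",cv2.hconcat([f(a,235,145),f(b,195,155)]))
E
```

```text
[0.48278238 0.06174971 0.12246265] [-3.10391171e+00 -4.83061922e-01 -6.31033377e-04] [-0.01289486 -0.15495976 -0.14242668]
```

View pics/g2.png

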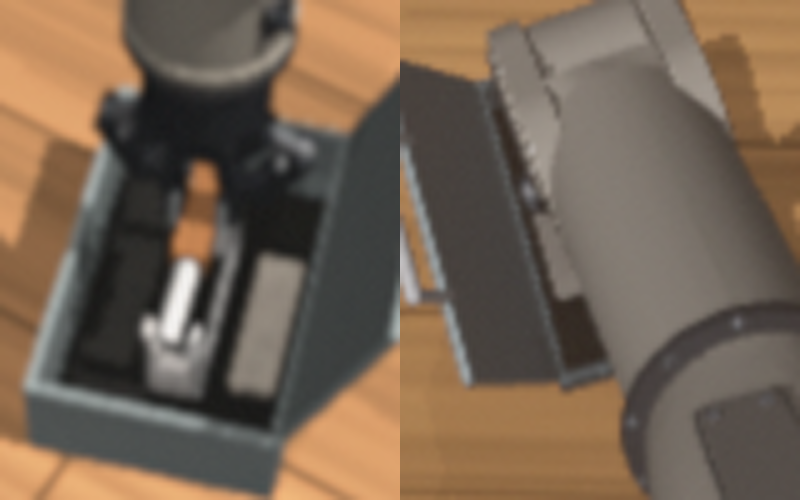

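Scene panel: the held burnisher is lined up over the forks; its near rod end is at ~(178,335) between prong tips (150,328) and (195,330). I'll check the numbers.

```bash
python3 - <<'E'
from h import *
p=[.4834,.0602,1.8767]
for n in("scene","top"):
    for y in(-.055,.055):
        q=proj(n,case_w(p,[(-.015,y,.076),(0,y,.077),(.015,y,.078)]))
        print(n,y,np.round((q-OFF[n]+.5)*5-.5).tolist())
# held burnisher predicted, crop g2 offset (235,145)
t=np.array([.4828,.0617]);d=np.array([np.cos(.307),np.sin(.307)])
P=[[*(t+d*s),.1225+h] for s,h in((.09,.0035),(.09,-.0035),(.09,.0105),(.035,.0035),(.035,.0145),(-.035,.0145))]
print(np.round((proj("scene",P)-(235,145)+.5)*5-.5).tolist())
E
python3 - <<'E'
import cv2,pickle
a,b=pickle.load(open("hold.pkl","rb"));s=pickle.load(open("scene.pkl","rb"));t=pickle.load(open("top.pkl","rb"))
f=lambda i,x,y:cv2.resize(i["frame"][y:y+40,x:x+32,::-1],None,fx=8,fy=14/14*8,interpolation=cv2.INTER_CUBIC)
cv2.imwrite("pics/g3.png",cv2.hconcat([f(a,257,192),f(s,257,192),f(t,226,175)]))
E
```

```text
scene -0.055 [[451.0, 351.0], [474.0, 355.0], [498.0, 360.0]]
scene 0.055 [[492.0, 209.0], [514.0, 212.0], [537.0, 216.0]]
top -0.055 [[293.0, 154.0], [273.0, 159.0], [254.0, 164.0]]
top 0.055 [[334.0, 293.0], [314.0, 299.0], [295.0, 304.0]]
[[164.0, 340.0], [164.0, 346.0], [164.0, 334.0], [186.0, 263.0], [186.0, 254.0], [212.0, 160.0]]
```

View pics/g3.png

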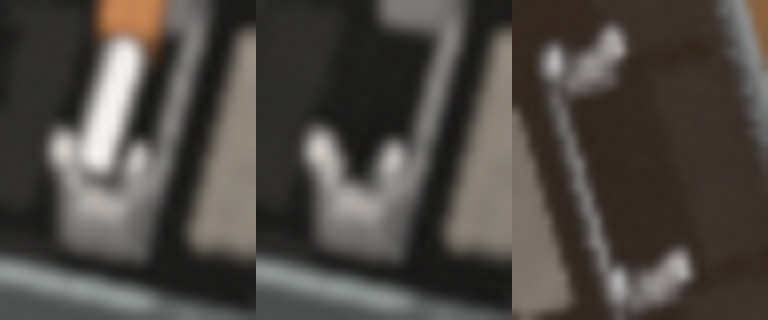

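Panel 1: the near rod runs (123,40)→(97,170) between prong tips (62,148) and (137,155). That is a slightly different slope from the fork line, so I'll fit the rod axis numerically.

```bash
python3 - <<'E'
from h import *
a,b=pickle.load(open("hold.pkl","rb"))
f=a["frame"].astype(float)
s0=C["scene"]["frame"].astype(float)
# per row: weighted centre of changed & bright pixels (rod) and orange (grip)
for v in range(172,216):
    r=f[v,262:285]; u=np.arange(262,285)
    w=np.clip(r.min(1)-130,0,None)*(np.abs(r-s0[v,262:285]).max(1)>25)
    o=np.clip(r[:,0]-r[:,2]-40,0,None)
    print(v,*(f"{(k*u).sum()/k.sum():.2f}/{k.sum():.0f}" if k.sum()>30 else "-" for k in(w,o)))
t=np.array([.4828,.0617])
for yaw in(.307,.267,.227):
    d=np.array([np.cos(yaw),np.sin(yaw)]);print(yaw,np.round(proj("scene",[[*(t+d*x),.1225+h] for x,h in((-.035,.0145),(.035,.0145),(.04,.0095),(.09,.0095),(.09,.0035))]),1).tolist())
E
```

```text
172 - -
173 - -
174 - -
175 - -
176 - -
177 - -
178 - 275.21/142
179 - 275.21/218
180 - 275.27/259
181 - 275.38/289
182 - 275.41/283
183 - 275.32/215
184 - 274.97/148
185 - 274.69/144
186 - 274.47/154
187 - 274.38/162
188 - 273.86/208
189 - 273.57/309
190 - 273.50/431
191 - 273.41/498
192 - 273.12/533
193 - 272.89/534
194 - 272.77/514
195 - 272.78/431
196 - 273.83/174
197 272.04/134 275.42/33
198 272.03/274 -
199 271.93/343 -
200 271.74/358 -
201 271.49/356 -
202 271.16/367 -
203 270.84/367 -
204 270.55/356 -
205 270.24/369 -
206 269.96/378 -
207 269.71/375 -
208 269.37/379 -
209 268.92/406 -
210 268.50/421 -
211 268.61/347 -
212 268.61/232 -
213 268.73/33 -
214 - -
215 - -
0.307 [[277.1, 176.7], [271.8, 195.3], [271.4, 197.5], [267.5, 211.6], [267.5, 212.6]]
0.267 [[277.5, 176.8], [271.4, 195.2], [270.9, 197.4], [266.3, 211.3], [266.3, 212.3]]
0.227 [[278.0, 176.9], [270.9, 195.1], [270.4, 197.3], [265.1, 211.0], [265.1, 212.0]]
```

{"name": "send_rows", "arguments": {"plan": [[1,0,0.08,0.4,0,0,0],[1,0,0,0.4,0,0,0],[1,0,0,0.4,0,0,0],[1,0,0,0.2,0,0,0]]}}

```text
time_s: 6.42
tcp_pos: [0.4833, 0.0576, 0.0787]
orientation: [-3.105, -0.479, 0.002]
force: [0.3, 0.7, -0.2]
width: 0.0206
gripper_force: 58.9
```

{"name": "send_rows", "arguments": {"plan": [[1,0,0,0.15,0,0,0],[1,0,0,0.15,0,0,0],[1,0,0,0.15,0,0,0]]}}

```text
time_s: 6.8
tcp_pos: [0.4839, 0.0578, 0.0662]
orientation: [-3.105, -0.479, -0.001]
force: [-0.3, 0.3, -1.1]
width: 0.0204
gripper_force: 58.9
```

{"name": "send_rows", "arguments": {"plan": [[1,0,-0.03,0.12,0,0,0],[1,0,0,0.12,0,0,0]]}}

```text
time_s: 7.05
tcp_pos: [0.4838, 0.0584, 0.0592]
orientation: [3.105, 0.479, 0.001]
force: [0.3, -3.1, 4.7]
width: 0.0199
gripper_force: 59.5
```

{"name": "send_rows", "arguments": {"plan": [[1,0,0,0.12,0,0,0],[1,0,0,0.1,0,0,0]]}}

```text
time_s: 7.3
tcp_pos: [0.4835, 0.0585, 0.0523]
orientation: [3.105, 0.479, 0.0]
force: [1.1, -2.2, -0.2]
width: 0.02
gripper_force: 59.1
```

{"name": "send_rows", "arguments": {"plan": [[1,0,0,0.1,0,0,0],[1,0,0,0.1,0,0,0]]}}

```text
time_s: 7.55
tcp_pos: [0.4833, 0.0588, 0.0462]
orientation: [-3.105, -0.479, 0.001]
force: [-0.3, 0.2, -0.7]
width: 0.0206
gripper_force: 58.9
```

{"name": "send_rows", "arguments": {"plan": [[1,0,0,0.08,0,0,0],[1,0,0,0.05,0,0,0]]}}

```text
time_s: 7.8
tcp_pos: [0.4834, 0.0589, 0.0434]
orientation: [3.105, 0.479, -0.0]
force: [-15.5, -2.8, 49.0]
width: 0.0205
gripper_force: 65.2
```

Seated against the saddles at 49 N. I'll ease off and release.

{"name": "send_rows", "arguments": {"plan": [[1,0,0,-0.04,0,0,0],[0,0,0,0,0,0,0],[0,0,0,0,0,0,0],[0,0,0,0,0,0,0]]}}

```text
time_s: 8.3
tcp_pos: [0.4834, 0.0586, 0.0437]
orientation: [-3.105, -0.479, 0.0]
force: [-0.1, -0.4, -0.3]
width: 0.0429
gripper_force: 0.0
```

{"name": "send_rows", "arguments": {"plan": [[0,0,0,-0.5,0,0,0],[0,0,0,-1,0,0,0],[0,0,0,-1,0,0,0],[0,0,0,-1,0,0,0],[0,0,0,-1,0,0,0]]}}

```text
time_s: 8.93
tcp_pos: [0.4834, 0.0587, 0.1809]
orientation: [-3.105, -0.479, -0.001]
force: [0.0, 0.2, -0.8]
width: 0.0427
gripper_force: 0.0
```

{"name": "send_rows", "arguments": {"plan": [[0,0,0,-1,0,0,0],[0,0,0,-1,0,0,0],[0,0,0,-1,0,0,0],[0,0,0,-1,0,0,0],[0,0,0,-0.8,0,0,0]]}}

```text
time_s: 9.55
tcp_pos: [0.4832, 0.0588, 0.3252]
orientation: [-3.105, -0.479, -0.003]
force: [0.2, 0.7, 0.7]
width: 0.0425
gripper_force: 0.0
```

```bash
python3 - <<'E'
from station import robot, imaging
from h import *
s=robot.state();print(s["tcp_pos"],s["width"],s["force"])
a=imaging.capture("scene");b=imaging.capture("top");pickle.dump((a,b),open("seat.pkl","wb"))
f=lambda i,x,y:cv2.resize(i["frame"][y:y+100,x:x+80,::-1],None,fx=5,fy=5,interpolation=cv2.INTER_CUBIC)
cv2.imwrite("pics/g4.png",cv2.hconcat([f(a,250,145),f(b,195,155)]))
p=[.4834,.0602,1.8767]
for z in(.046,.060):print(z,np.round((proj("scene",case_w(p,[(0,y,z+.007) for y in(-.09,-.035,.035,.09)]))-(250,145)+.5)*5-.5).tolist())
print(np.round(case_w(p,[cov(1.92,.205,0)]),4))
E
```

```text
[0.48321845 0.05878217 0.32522882] 0.04245784480083898 [0.20088813 0.73454861 0.74274628]
0.046 [[85.0, 397.0], [106.0, 323.0], [131.0, 232.0], [150.0, 165.0]]
0.06 [[86.0, 386.0], [107.0, 312.0], [132.0, 221.0], [151.0, 153.0]]
[[0.4382 0.2034 0.2766]]
```

View pics/g4.png

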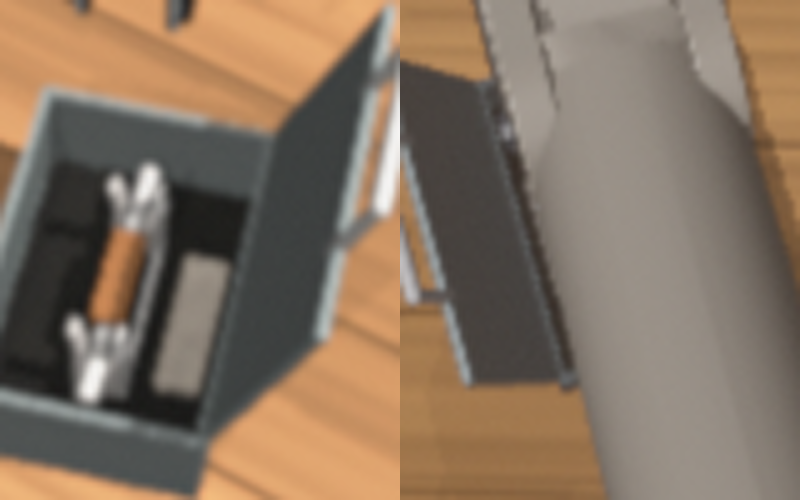

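The burnisher ends at (90,400) and (150,165) match the predicted home positions (85,397) and (150,165), so it is seated. Next I'll go to the bar.

{"name": "send_rows", "arguments": {"plan": [[-1,0,-0.9,-0.2,0,0,0],[-1,0,-1,0,0,0,0],[-1,0,-1,0,0,0,0],[-1,0,-1,0,0,0,0],[-1,0,-1,0,0,0,0]]}}

```text
time_s: 10.28
tcp_pos: [0.4383, 0.1995, 0.329]
orientation: [3.105, 0.479, -0.0]
force: [-0.2, 0.2, 0.0]
width: 0.0852
gripper_force: 0.0
```

{"name": "send_rows", "arguments": {"plan": [[-1,0,-0.13,0.2,0,0,0],[-1,0,0,0.5,0,0,0],[-1,0,0,0,0,0,0]]}}

```text
time_s: 10.65
tcp_pos: [0.4376, 0.2011, 0.3064]
orientation: [3.104, 0.477, -0.004]
force: [-0.3, -0.4, -0.1]
width: 0.0853
gripper_force: 0.0
```

```bash
python3 - <<'E'
from station import robot, imaging
from h import *
s=robot.state();print(s["tcp_pos"],s["width"],s["force"])
a=imaging.capture("scene");b=imaging.capture("top")
f=lambda i,x,y:cv2.resize(i["frame"][y:y+100,x:x+80,::-1],None,fx=5,fy=5,interpolation=cv2.INTER_CUBIC)
cv2.imwrite("pics/g5.png",cv2.hconcat([f(a,285,110),f(b,170,150)]))
E
```

```text
[0.43763454 0.2011369  0.30637036] 0.08528356244106292 [-0.34987961 -0.41435523 -0.12503315]
```

View pics/g5.png

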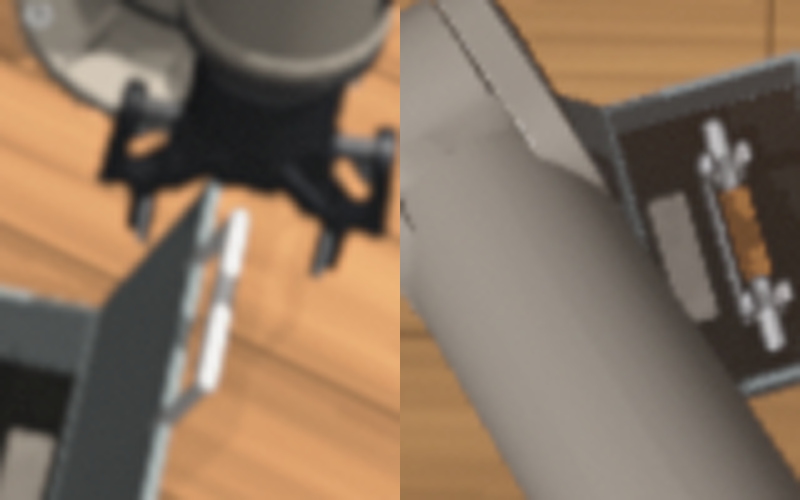

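The bar, (237,215) to (207,385), sits midway between the fingertips (140,225) and (325,265). I'm descending and closing.

{"name": "send_rows", "arguments": {"plan": [[-1,0,0,0.5,0,0,0],[-1,0,0,0.5,0,0,0],[-1,0,0,0.5,0,0,0],[-1,0,0,0,0,0,0]]}}

```text
time_s: 11.25
tcp_pos: [0.4374, 0.2021, 0.2614]
orientation: [3.104, 0.479, -0.004]
force: [0.2, -0.5, -0.9]
width: 0.0859
gripper_force: 0.0
```

{"name": "send_rows", "arguments": {"plan": [[1,0,0,0,0,0,0],[1,0,0,0,0,0,0],[1,0,0,0,0,0,0],[1,0,0,0,0,0,0],[1,0,0,0,0,0,0]]}}

```text
time_s: 11.88
tcp_pos: [0.4381, 0.2027, 0.2632]
orientation: [-3.105, -0.479, -0.001]
force: [-2.0, -0.6, 4.8]
width: 0.0097
gripper_force: 58.5
```

{"name": "send_rows", "arguments": {"plan": [[1,0,0,0,0,0,0],[1,0,0,0,0,0,0]]}}

```text
time_s: 12.12
tcp_pos: [0.4381, 0.2027, 0.2632]
orientation: [-3.105, -0.479, -0.001]
force: [-2.8, 1.3, 6.5]
width: 0.0095
gripper_force: 58.7
```

```bash
python3 - <<'E'
import numpy as np
th=np.concatenate([np.linspace(1.917,.417,16),np.linspace(.417,.117,7)[1:],np.linspace(.117,0,5)[1:]])
y=-(.08-.205*np.cos(th));z=-(.084+.205*np.sin(th))
for t,a,b in zip(th[1:],np.diff(y)/.03,np.diff(z)/.03):print(round(t,3),round(a,3),round(b,3))
E
```

```text
1.817 0.653 -0.199
1.717 0.67 -0.133
1.617 0.68 -0.066
1.517 0.683 0.003
1.417 0.679 0.071
1.317 0.669 0.138
1.217 0.652 0.204
1.117 0.628 0.268
1.017 0.598 0.33
0.917 0.562 0.388
0.817 0.521 0.442
0.717 0.474 0.492
0.617 0.423 0.537
0.517 0.367 0.576
0.417 0.308 0.61
0.367 0.131 0.316
0.317 0.115 0.322
0.267 0.098 0.327
0.217 0.082 0.332
0.167 0.065 0.335
0.117 0.048 0.338
0.088 0.02 0.199
0.058 0.015 0.199
0.029 0.009 0.2
0.0 0.003 0.2
```

{"name": "send_rows", "arguments": {"plan": [[1,0,0.65,-0.2,0,0,0],[1,0,0.67,-0.13,0,0,0]]}}

```text
time_s: 12.38
tcp_pos: [0.4499, 0.1656, 0.2737]
orientation: [-3.103, -0.481, -0.001]
force: [-7.1, 7.6, 27.9]
width: 0.01
gripper_force: 61.5
```

{"name": "send_rows", "arguments": {"plan": [[1,0,0.68,-0.07,0,0,0],[1,0,0.68,0,0,0,0],[1,0,0.68,0.07,0,0,0]]}}

```text
time_s: 12.75
tcp_pos: [0.4686, 0.1062, 0.2733]
orientation: [-3.104, -0.479, -0.001]
force: [-7.6, -2.7, 16.9]
width: 0.0093
gripper_force: 63.6
```

{"name": "send_rows", "arguments": {"plan": [[1,0,0.67,0.12,0,0,0],[1,0,0.65,0.2,0,0,0],[1,0,0.63,0.27,0,0,0]]}}

```text
time_s: 13.12
tcp_pos: [0.4868, 0.0499, 0.2554]
orientation: [3.105, 0.478, 0.002]
force: [0.8, -0.9, 6.4]
width: 0.0096
gripper_force: 61.8
```

{"name": "send_rows", "arguments": {"plan": [[1,0,0.6,0.33,0,0,0],[1,0,0.56,0.39,0,0,0],[1,0,0.52,0.44,0,0,0]]}}

```text
time_s: 13.5
tcp_pos: [0.5021, 0.0016, 0.2201]
orientation: [3.105, 0.478, 0.003]
force: [5.5, 7.9, -5.4]
width: 0.0096
gripper_force: 61.7
```

{"name": "send_rows", "arguments": {"plan": [[1,0,0.47,0.49,0,0,0],[1,0,0.42,0.54,0,0,0],[1,0,0.37,0.58,0,0,0],[1,0,0.31,0.61,0,0,0]]}}

```text
time_s: 14.0
tcp_pos: [0.5161, -0.0431, 0.1528]
orientation: [3.105, 0.478, 0.002]
force: [4.9, 1.9, 2.2]
width: 0.0095
gripper_force: 63.5
```

{"name": "send_rows", "arguments": {"plan": [[1,0,0.13,0.32,0,0,0],[1,0,0.11,0.32,0,0,0],[1,0,0.1,0.33,0,0,0],[1,0,0.08,0.33,0,0,0]]}}

```text
time_s: 14.5
tcp_pos: [0.5198, -0.0549, 0.1139]
orientation: [3.105, 0.479, 0.002]
force: [6.3, -1.6, 2.2]
width: 0.0096
gripper_force: 65.5
```

{"name": "send_rows", "arguments": {"plan": [[1,0,0.07,0.33,0,0,0],[1,0,0.05,0.34,0,0,0],[1,0,0.02,0.2,0,0,0],[1,0,0,0,0,0,0]]}}

```text
time_s: 15.0
tcp_pos: [0.5209, -0.0588, 0.0876]
orientation: [3.105, 0.479, 0.001]
force: [6.4, -2.8, -0.7]
width: 0.0093
gripper_force: 66.3
```

{"name": "send_rows", "arguments": {"plan": [[1,0,0.01,0.15,0,0,0],[1,0,0.01,0.15,0,0,0],[1,0,0,0.1,0,0,0],[1,0,0,0,0,0,0]]}}

```text
time_s: 15.5
tcp_pos: [0.5211, -0.0594, 0.0759]
orientation: [3.105, 0.479, 0.001]
force: [6.8, -3.2, 0.5]
width: 0.0095
gripper_force: 66.4
```

{"name": "send_rows", "arguments": {"plan": [[1,0,0,0.07,0,0,0],[1,0,0,0.05,0,0,0],[1,0,0,0.02,0,0,0],[1,0,0,0,0,0,0]]}}

```text
time_s: 16.0
tcp_pos: [0.5213, -0.0597, 0.0718]
orientation: [3.104, 0.479, 0.002]
force: [7.6, -4.1, -1.7]
width: 0.0096
gripper_force: 67.5
```

Not yet touching, so I'll creep down further.

{"name": "send_rows", "arguments": {"plan": [[1,0,0,0.03,0,0,0],[1,0,0,0.03,0,0,0],[1,0,0,0,0,0,0]]}}

```text
time_s: 16.38
tcp_pos: [0.5213, -0.0597, 0.07]
orientation: [3.104, 0.478, 0.002]
force: [7.1, -4.1, -2.2]
width: 0.0094
gripper_force: 67.5
```

{"name": "send_rows", "arguments": {"plan": [[1,0,0,0.03,0,0,0],[1,0,0,0.02,0,0,0],[1,0,0,0,0,0,0]]}}

```text
time_s: 16.75
tcp_pos: [0.5213, -0.0597, 0.0685]
orientation: [3.105, 0.478, 0.002]
force: [7.2, -4.3, -0.8]
width: 0.0095
gripper_force: 67.5
```

{"name": "send_rows", "arguments": {"plan": [[1,0,0,0.03,0,0,0],[1,0,0,0.02,0,0,0],[1,0,0,0,0,0,0]]}}

```text
time_s: 17.12
tcp_pos: [0.5214, -0.0596, 0.0675]
orientation: [3.104, 0.478, 0.002]
force: [4.6, -3.8, 7.4]
width: 0.0094
gripper_force: 68.7
```

{"name": "send_rows", "arguments": {"plan": [[1,0,0,0.02,0,0,0],[1,0,0,0.02,0,0,0],[1,0,0,0,0,0,0]]}}

```text
time_s: 17.5
tcp_pos: [0.5215, -0.0597, 0.0672]
orientation: [3.104, 0.478, 0.003]
force: [-3.3, -2.3, 28.8]
width: 0.0096
gripper_force: 71.0
```

The cover is on the rim, with contact force building. I'll release with a small opening and lift away.

{"name": "send_rows", "arguments": {"plan": [[1,0,0,-0.03,0,0,0],[0.3,0,0,0,0,0,0],[0.3,0,0,0,0,0,0],[0.3,0,0,0,0,0,0]]}}

```text
time_s: 18.0
tcp_pos: [0.5201, -0.0589, 0.0667]
orientation: [-3.104, -0.479, 0.002]
force: [0.6, 0.4, -0.7]
width: 0.0298
gripper_force: 0.0
```

{"name": "send_rows", "arguments": {"plan": [[0.3,0,0,-0.3,0,0,0],[0.3,0,0,-0.7,0,0,0],[0.3,0,0,-1,0,0,0],[0.3,0,0,-1,0,0,0],[0.3,0,0,-1,0,0,0]]}}

```text
time_s: 18.62
tcp_pos: [0.5205, -0.0589, 0.1888]
orientation: [-3.105, -0.479, -0.001]
force: [-0.5, 0.0, 0.7]
width: 0.0299
gripper_force: 0.0
```

{"name": "send_rows", "arguments": {"plan": [[0.3,0,1,-1,0,0,0],[0.3,0,1,-1,0,0,0],[0.3,0,1,0,0,0,0],[0.3,0,1,0,0,0,0],[0.3,0,0,0,0,0,0]]}}

```text
time_s: 19.25
tcp_pos: [0.5567, -0.1756, 0.2476]
orientation: [3.105, 0.474, 0.0]
force: [0.3, 0.3, 0.0]
width: 0.0297
gripper_force: 0.0
```

```bash
python3 - <<'E'
from station import robot, imaging
from h import *
s=robot.state();print(s["tcp_pos"],s["width"],s["force"])
a=imaging.capture("scene")
cv2.imwrite("pics/g6.png",cv2.resize(a["frame"][120:260,150:340,::-1],None,fx=4,fy=4,interpolation=cv2.INTER_CUBIC))
p=[.4834,.0602,1.8767]
print(np.round((proj("scene",case_w(p,[cov(0,.205,-.056),cov(0,.205,.056),(-.08,-.118,.088),(-.08,.118,.088)]))-(150,120)+.5)*4-.5).tolist())
E
```

```text
[ 0.55671669 -0.17561855  0.24758199] 0.029657992016206922 [0.28302713 0.33142076 0.01567319]
[[324.0, 327.0], [363.0, 213.0], [357.0, 405.0], [435.0, 162.0]]
```

View pics/g6.png

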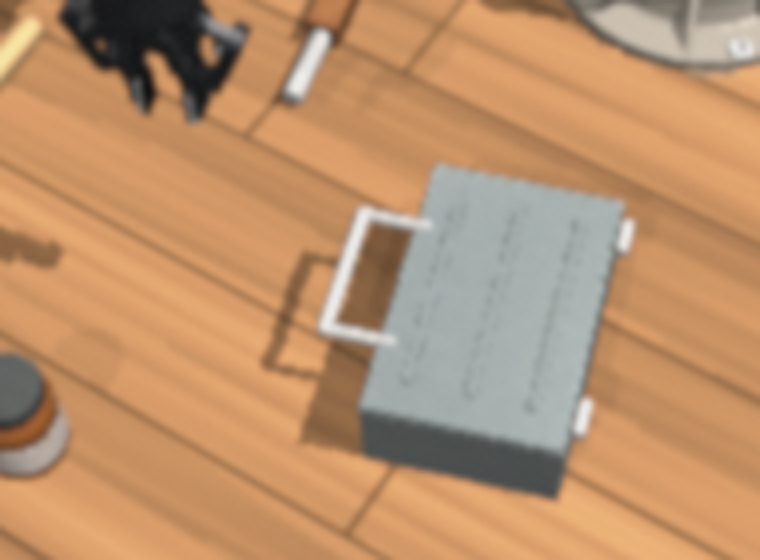

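The cover is flat on the rim: the bar ends at (325,328) and (363,211) match the predicted shut position (324,327), (363,213). The gripper is clear.

```bash
python3 -c "
from station import robot
print(robot.hand_in())"
```

```text
the job is handed in; nothing more can be done
None
```

The job is handed in at about 19 s: the small burnisher is pressed home in both clips, the cover is fully shut on the rim without being dropped, and I never touched the jar, hammer or sandal.

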